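Park the roller press by pushing its star wheel round

TASK

Park the hand roller press: push the plain spokes of its star wheel round gently with the fingertips, one after another, until the spoke with the ball knob points straight up, then leave it standing there. Either direction will do, but do not touch the knobbed spoke itself, grasp nothing, and leave everything else on the table where it is.

Things in the scene. Friction and masses are not known exactly. Their poses are not given: they have to be found in the camera images.
- press: Blue hand roller press, fixed. Origin on the table below the star wheel's centre; x axis along the wheel's shaft, out of its face and away from the robot; y to the robot's left, z up (yaw varies by 20 degrees either way). The frame is behind the wheel, x = -40 to -210 mm, 170 mm wide along y, 202 mm tall; feed plates 150 mm high reach 118 mm to either side.
- hub (a point): Centre of the star wheel, on its shaft axis, 175 mm above the table. The wheel turns in the upright plane through this point, square to the press's x axis. Hub disc 56 mm across, 32 mm thick; no rim.
- star_wheel: Star wheel: hub and five even steel spokes, 14 mm round rods. Four are plain with round ends, reaching 150 mm from the hub centre, 72, 144, 216, 288 degrees from the knobbed one: push these, with at most 25 N. Origin at the hub centre, z axis along the knobbed spoke, x axis the shaft. Turns both ways, over a turn, against 0.4 N m of friction (3 N at 125 mm radius); stays where left.
- knob (a point): Centre of the steel ball, 44 mm across, that ends the knobbed spoke, 140 mm from the hub centre; this spoke (ball and rod) is not to be touched. At the start it points downwards, 120 to 180 degrees from straight up, to either side. Straight up means that this point stands directly above the hub centre.
- glue_jar: Round lidded glue jar, 54 mm across, 75 mm tall, beside the press. Origin at the centre of its underside. Must not be disturbed.
- camera: Dark box camera, 130 mm wide, 92 mm tall, lens pointing along its x. Origin at the centre of its underside. Must not be disturbed.
- tray: Green plastic developing tray, 200 x 270 mm, 55 mm tall. Origin at the centre of its underside. Must not be disturbed.
- bowl: Clear plastic bowl, 120 mm across, 55 mm tall. Origin at the centre of its underside. Must not be disturbed.
- brush: Flat brush 150 mm long with a wooden handle, lying flat in front of the wheel, 20 mm tall. Origin at the centre of its underside. Must not be disturbed.
- brayer: Small rubber hand roller with a wooden handle, lying flat, 31 mm tall. Origin at the centre of its underside. Must not be disturbed.
- mount_stack: Stack of cardboard mounts, 75 x 100 mm, 22 mm tall, lying in front of the wheel. Origin at the centre of its underside. Must not be disturbed.
- brush_mug: White mug, 72 mm across, 85 mm tall, beside the press. Origin at the centre of its underside. Must not be disturbed.

How it is judged:
By the outcome, as a careful person would: the job done as asked, in the order asked, and still so for the second after the job is handed in, with the robot touching nothing.
It also fails if it takes over 58 s, if anything falls off the work surface, if the arm or the gripper's body presses on something with over 40 N, if the wrist force passes 120 N, or if a joint passes its speed limit or range.

ROBOT

A 6-joint arm with a two-finger parallel gripper is mounted at the origin on the work surface. World frame = base frame: x ahead of the robot, y to its left, z up, the work surface at z = 0. Lengths are in m, angles in rad, forces in N, time in s.
With the tool pointing down it reaches from about 0.325 to 0.85 m from the base axis. Payload 15.5 kg.
Tool frame: the origin (TCP) lies on the centre line of the jaws, within the pads' length; the fingertips stand 14 mm ahead of it and the grasp point (between the pads) lies 5 mm behind it; z points along the fingers, y is the direction in which the jaws open and shut (so a half turn about z gives the same grasp; the last joint's range is limited). The gripper opens to 91 mm and grips with 3 to 60 N. Pads are 32 mm wide; open, the fingers measure 118 mm over their backs; the gripper's body (76 mm by 178 mm) begins 60 mm behind the grasp point.
Start: joints at [1.139, 0.494, 1.345, -0, 1.302, -0.096], TCP at [0.207, 0.59, 0.228] pointing down, gripper open.
Joint ranges: [-2.91, 2.91], [-0.82, 2.16], [0.22, 2.67], [-1.22, 4.37], [0.12, 2.79], [-3.08, 3.08]. Speed limits (rad/s): [1.89, 1.89, 2.57, 3.01, 3.01, 3.01].

INTERFACE

Orientations are given as [roll, pitch, yaw] about the fixed x, y, z axes, in that order (R = Rz(yaw) Ry(pitch) Rx(roll)).
In Python, from cell import arm, viewer, spotter gives the robot as it stands. The module is installed in compiled form; this text tells all that it offers.
- The arm moves only by the shell command python3 -m pendant 'ROWS'. ROWS is JSON, a list that holds one entry, the list of rows, each a list of 7 numbers: the turn, a rotation vector about the world's x, y, z in rad, then the shift along the world's x, y, z in mm, then the closure, from -1 (fully open) to 1 (shut), so that 0 is half open. In form: [[[wx, wy, wz, x, y, z, claw], ...]]. A call has 1 to 20 rows; each row shifts and turns the commanded pose from where the row before left it; what a row does not reach is not made up. A row lasts 1/8 s, in which the tool goes at most 62.5 mm and 10.7 degrees, less where a joint would pass 70% of its speed; a pose out of reach is approached as far as the arm can. A call is refused whole if a number of a shift passes 62.5 or a number of a turn 0.188, either way. A call with a gripper value outside its range is refused whole. The fingers move at their own pace and stop on an object; the grip force is fixed at half the most. Time passes only in rows, so rows that do not move let the fingers close. It gives the time, the measured TCP pose, the force and the opening at its end, in the units of the state.
- arm.sense(): the state, without advancing time (a new reading comes with each control period).
- viewer.camera(name): name is "side" or "top"; returns a dict with "frame" (480x640x3 uint8, red, green, blue), "K" (3x3 intrinsics, pixels), "R" (3x3) and "t" (3): a world point X has camera coordinates R X + t. Camera axes: x right, y down, z forward; pixel columns grow to the right and rows downward; lengths in m; the calibration is good to about 2 mm. A picture is of the moment at which its call begins. There is no depth.
- arm.close_job(): hands the job in, once; it reports no verdict.
Trained networks look in the newest picture that a camera, given by its name, has taken for a name from the list of things; names that differ only in an ending like _2 or _b are one class to them, and where a whole thing is asked for, a point or a joint stands for the part that bears it (a point fixed in the world has none). Each returns a list of dicts, best first, with "conf" (0 to 1); they miss things now and then, are a little off and sometimes report something else, mostly with a low value. They report only what shows in the picture. A call takes as long as a camera call.
- spotter.boxes_of(camera, thing): "bbox" ([left, top, right, bottom] in pixels, round what is visible of it).
- spotter.masks_of(camera, thing): "mask" (480x640 bool, what is visible of it) and "bbox" ([left, top, right, bottom] in pixels, round what is visible of it).
The state is a dict: "t": time; "q": joint angles; "qvel": joint speeds; "joint_torque": joint torques, N m; "ee_pos": TCP position; "eef_rot": TCP orientation; "ft_force": force on the tool from outside, world axes, zero at the start; "ft_torque": the same for the moment, N m; "width": finger opening in m.
Only numpy, scipy, OpenCV 4.12 (cv2) and the standard library are available. Lean on these libraries where they do the work, as an engineer would, in place of code of your own. Each camera call takes 0.05 s, during which the arm holds its last target.

## Working session

There is one attempt and no reset: what is moved stays moved. The work goes in short steps, Python scripts to look and compute and a shell command to move; the robot and the scene stay as the last step left them, time stands still between calls to the robot, and variables do not carry over. Pictures are saved under pics/ and viewed, and the job is handed in when it is done.

```bash
mkdir -p pics; ls; python3 - <<'E'
from cell import arm, viewer, spotter
import cv2
s=arm.sense();print(s)
for n in("side","top"):
    c=viewer.camera(n);cv2.imwrite(f"pics/{n}0.png",c["frame"][:,:,::-1]);print(n,c["K"].tolist(),c["R"].tolist(),c["t"].tolist())
    for th in("hub","knob","star_wheel","press","glue_jar","brush_mug","camera","tray","bowl","brush","brayer","mount_stack"):
        print(th,[(round(d["conf"],2),[round(float(v)) for v in d["bbox"]]) for d in spotter.boxes_of(n,th)[:2]])
E
```

```text
pics
{'t': 0.0, 'q': array([ 1.13850340e+00,  4.94171714e-01,  1.34611325e+00,  5.83008689e-06,
        1.30249268e+00, -9.55049917e-02]), 'qvel': array([-0.00031223, -0.00087326,  0.00114279, -0.00067332, -0.00136371,
        0.00101073]), 'joint_torque': array([-8.43528651e-04, -8.78790522e+01, -3.81866920e+01,  7.09675765e-02,
        5.27631235e-02, -6.33968807e-05]), 'ee_pos': array([0.20638609, 0.5895685 , 0.22735144]), 'eef_rot': array([-3.14041360e+00, -1.18594445e-04,  2.80480310e+00]), 'ft_force': array([-0.5757996 , -0.36562562, -0.12955571]), 'ft_torque': array([-0.03186417, -0.02449112,  0.01628693]), 'width': 0.09134098659290514}
side [[527.2803733644613, 0.0, 311.0667088406059], [0.0, 527.2803733644613, 231.83677058177236], [0.0, 0.0, 1.0]] [[0.7689674435714309, -0.6391830059216127, 0.011582558794568293], [-0.3810445522840264, -0.472811961201432, -0.7945148825034816], [0.513316783187423, 0.6065426071479785, -0.6071342074140188]] [-0.38199695775287024, 0.38356506099936705, 1.4754279169923228]
hub [(0.7, [294, 209, 404, 341])]
knob [(0.72, [324, 212, 400, 285])]
star_whe
[... 664 characters left out ...]
6043473422382], [-0.9984124570807962, 0.019106481103380105, -0.05298592195794825], [0.05271180213075716, -0.014576321060045756, -0.9985033784522126]] [0.05766635756152946, 0.5383132627595147, 1.7426818989729098]
hub [(0.8, [327, 198, 414, 271])]
knob [(0.9, [330, 199, 410, 266])]
star_wheel [(0.89, [330, 199, 409, 264]), (0.73, [135, 232, 226, 300])]
press [(0.67, [330, 201, 414, 271])]
glue_jar [(0.53, [315, 245, 327, 258]), (0.17, [330, 198, 410, 264])]
brush_mug [(0.56, [417, 222, 443, 249])]
camera [(0.57, [202, 185, 246, 217])]
tray []
bowl [(0.79, [458, 222, 488, 248])]
brush [(0.84, [376, 170, 389, 206])]
brayer [(0.78, [423, 179, 465, 214])]
mount_stack [(0.88, [326, 181, 356, 205])]
```

```bash
python3 - <<'E'
import cv2
a=cv2.imread("pics/side0.png")[180:400,250:480];cv2.imwrite("pics/side0c.png",cv2.resize(a,None,fx=2.7,fy=2.7,interpolation=cv2.INTER_CUBIC))
a=cv2.imread("pics/top0.png")[160:280,290:490];cv2.imwrite("pics/top0c.png",cv2.resize(a,None,fx=4,fy=4,interpolation=cv2.INTER_CUBIC))
E
```

```text
(no output)
```

View pics/side0.png

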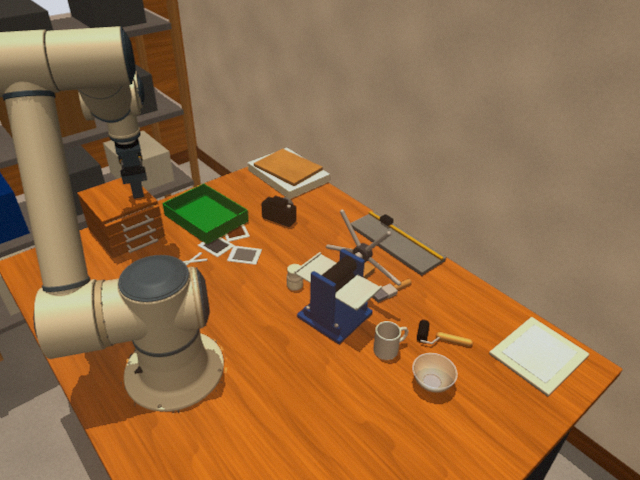

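```bash
sleep 0
```

```text
(no output)
```

View pics/top0c.png

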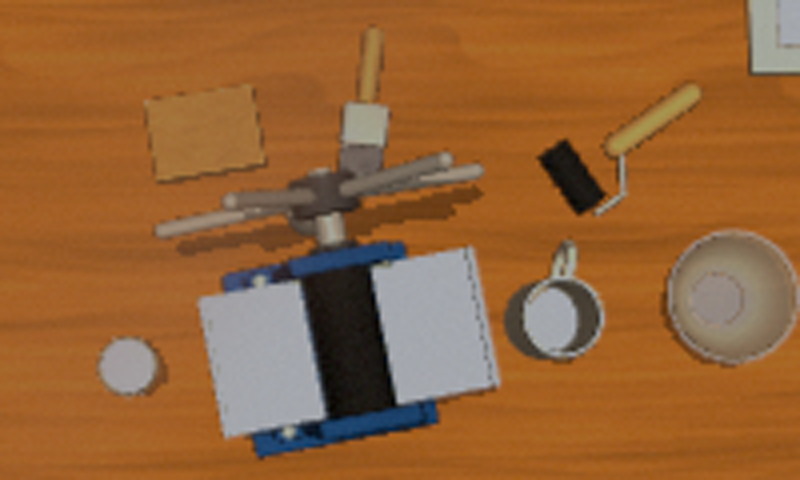

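View pics/side0c.png

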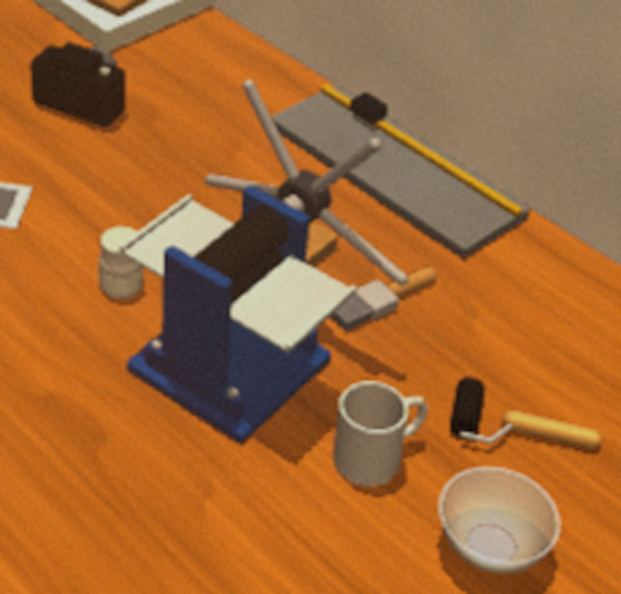

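The side view shows four plain spokes (tips near side px (342,211), (389,233), (327,247), (399,283)). The knob is hidden below, behind the frame. I'll fit the wheel's pose to these tips and the top-view tips.

```bash
cat > h.py <<'E'
import numpy as np, cv2
from scipy.optimize import least_squares
from cell import arm, viewer, spotter
def proj(c,X):
    p=c["R"]@np.asarray(X)+c["t"];p=c["K"]@p;return p[:2]/p[2]
def W(hx,hy,yaw,d,z):   # d right-handed: lateral (press +y), z height
    return np.array([hx-np.sin(yaw)*d,hy+np.cos(yaw)*d,z])
# angle a: from up, positive toward press +y (left)
def pt(p,k,r=.147):
    a=p[3]+k*np.deg2rad(72); return W(p[0],p[1],p[2],r*np.sin(a),.175+r*np.cos(a))
E
python3 - <<'E'
from h import *
import itertools
S=viewer.camera("side");T=viewer.camera("top")
so=[(342.2,210.7),(389.3,233),(327.4,246.7),(398.9,282.6)]
to=[(347.5,210),(330,217.7),(401.8,199.8),(410,202.5)]
def res(p,full=False):
    r=[]
    for c,o in((S,so),(T,to)):
        P=np.array([proj(c,pt(p,k)) for k in range(1,5)])
        D=np.linalg.norm(P[:,None]-np.array(o)[None],axis=2)
        from scipy.optimize import linear_sum_assignment as l
        i,j=l(D); r.append((P[i]-np.array(o)[j]).ravel())
    return np.concatenate(r)
best=None
for a in np.deg2rad(np.arange(120,241,10)):
  for y in(-.2,0,.2):
    f=least_squares(res,[.62,-.1,y,a],loss="soft_l1")
    if best is None or f.cost<best.cost:best=f
p=best.x;print(p[:2],np.rad2deg(p[2:]),best.cost,np.round(best.fun,1))
np.save("p.npy",p)
for k in range(5):print(k,np.rad2deg(p[3])+72*k-360,pt(p,k,.15).round(3),proj(S,pt(p,k)).round(),proj(T,pt(p,k)).round())
print(proj(S,[p[0],p[1],.175]),proj(T,[p[0],p[1],.175]))
E
```

```text
[ 0.60752633 -0.10980753] [  9.4305349  181.25165768] 1.866332211123924 [ 0.8  1.5 -0.  -0.2 -0.8 -0.1 -0.4 -0.3  0.3 -0.1  0.5 -0.2 -0.5 -0.
 -0.3 -0.3]
0 -178.74834232121407 [ 0.608 -0.113  0.025] [360. 289.] [368. 213.]
1 -106.74834232121407 [ 0.631 -0.252  0.132] [400. 284.] [410. 202.]
2 -34.74834232121407 [ 0.622 -0.194  0.298] [389. 233.] [402. 200.]
3 37.25165767878593 [ 0.593 -0.02   0.294] [341. 211.] [347. 210.]
4 109.25165767878593 [0.584 0.03  0.126] [327. 246.] [330. 217.]
[362.4694078 253.0493111] [371.18405111 208.61410877]
```

Fit is within about 1.5 px: hub at (0.608, -0.110), yaw 9.4°, knob at 181° (straight down), plain spokes at -107, -35, +37 and +109°.

- **Tool:** gripper shut, pointing down, jaws along the shaft.
- **First push:** move the -35° spoke over the top to +72°.
- **Second push:** move the next spoke from 0° to +72°.

I'll lift and move over first.

```bash
python3 -m pendant '[[[0,0,0,0,0,50,1],[0,0,0,0,0,50,1],[0,0,0,0,0,50,1],[0,0,0,0,0,50,1]]]'
python3 -m pendant '[[[0,0,-0.0533,21,-40.4,0,1],[0,0,-0.0533,21,-40.4,0,1],[0,0,-0.0533,21,-40.4,0,1],[0,0,-0.0533,21,-40.4,0,1],[0,0,-0.0533,21,-40.4,0,1],[0,0,-0.0533,21,-40.4,0,1],[0,0,-0.0533,21,-40.4,0,1],[0,0,-0.0533,21,-40.4,0,1],[0,0,-0.0533,21,-40.4,0,1],[0,0,-0.0533,21,-40.4,0,1],[0,0,-0.0533,21,-40.4,0,1],[0,0,-0.0533,21,-40.4,0,1],[0,0,-0.0533,21,-40.4,0,1],[0,0,-0.0533,21,-40.4,0,1],[0,0,-0.0533,21,-40.4,0,1],[0,0,-0.0533,21,-40.4,0,1],[0,0,-0.0533,21,-40.4,0,1],[0,0,-0.0533,21,-40.4,0,1],[0,0,-0.0533,21,-40.4,0,1],[0,0,-0.0533,21,-40.4,0,1]]]'
cat >> h.py <<'E'
def pressframe(p,X):
    v=np.asarray(X)-[p[0],p[1],0]; c,s=np.cos(p[2]),np.sin(p[2])
    return np.array([c*v[0]+s*v[1],-s*v[0]+c*v[1],v[2]])*1000
def where():
    from scipy.spatial.transform import Rotation as Ro
    s=arm.sense();p=np.load("p.npy");R=Ro.from_euler("xyz",s["eef_rot"]).as_matrix()
    print("t",s["t"],"tip x,d,z",pressframe(p,s["ee_pos"]+.014*R[:,2]).round(1),"tooly ang",np.rad2deg(np.arctan2(R[1,1],R[0,1])).round(1),"z",R[:,2].round(3),"F",s["ft_force"].round(1),"w",s["width"].round(3),"q",s["q"].round(2))
def crops(tag):
    for n,(a,b,c,d),f in(("side",(160,310,300,460),4),("top",(160,280,290,450),4)):
        cv2.imwrite(f"pics/{n}{tag}.png",cv2.resize(viewer.camera(n)["frame"][a:b,c:d,::-1],None,fx=f,fy=f,interpolation=cv2.INTER_CUBIC))
E
python3 -c "
from h import *
where();crops(1)"
```

```text
t: 1.9
ee_pos: [0.2064, 0.5896, 0.4297]
eef_rot: [3.141, 0.0, 2.805]
ft_force: [0.9, 0.8, -1.0]
width: 0.0542
t: 4.4
ee_pos: [0.627, -0.2195, 0.4279]
eef_rot: [3.142, 0.0, 1.737]
ft_force: [0.1, -0.1, -0.4]
width: 0.0004Traceback (most recent call last):
  File "<string>", line 3, in <module>
    where();crops(1)
    ~~~~~^^
  File "h.py", line 17, in where
    print("t",s["t"],"tip x,d,z",pressframe(p,s["ee_pos"]+.014*R[:,2]).round(1),"tooly ang",np.rad2deg(np.arctan2(R[1,1],R[0,1])).round(1),"z",R[:,2].round(3),"F",s["ft_force"].round(1),"w",s["width"].round(3),"q",s["q"].round(2))
                                                                                                                                                                                              ^^^^^^^^^^^^^^^^
AttributeError: 'float' object has no attribute 'round'
```

```bash
sed -i 's/s\["width"\].round(3)/round(s["width"],3)/' h.py
python3 -c "
from h import *
where();crops(1)"
```

```text
t 4.4 tip x,d,z [   1.3 -111.4  413.9] tooly ang 9.5 z [ 0.  0. -1.] F [ 0.1 -0.1 -0.4] w 0.0 q [-0.43  0.45  0.89  0.    1.8  -0.59]
```

View pics/side1.png

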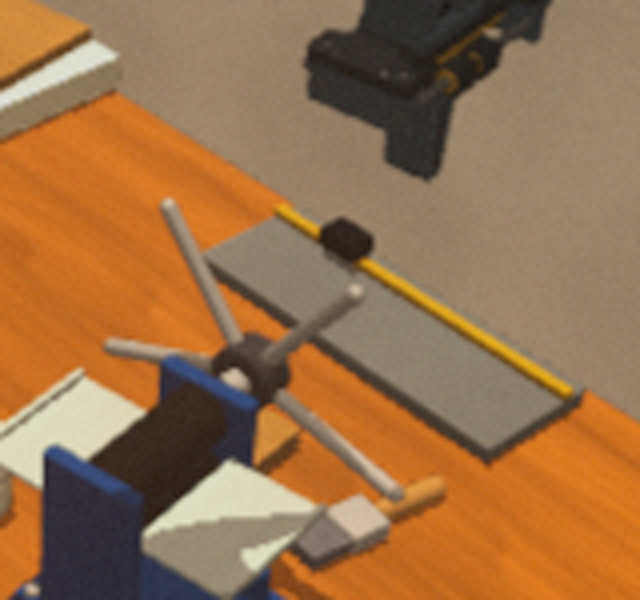

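```bash
python3 -m pendant '[[[0,0,0,0.6,-3.5,-40,1],[0,0,0,0.6,-3.5,-40,1],[0,0,0,0.6,-3.5,-40,1],[0,0,0,0.6,-3.5,-40,1],[0,0,0,0,0,0,1]]]'
python3 -c "
from h import *
where();crops(2)"
```

```text
t: 5.12
ee_pos: [0.6274, -0.2313, 0.2654]
eef_rot: [-3.137, -0.003, 1.739]
ft_force: [-0.0, -0.2, 0.6]
width: 0.0005
t 5.125 tip x,d,z [  -0.3 -123.   251.4] tooly ang 9.6 z [-0.005  0.002 -1.   ] F [-0.  -0.2  0.6] w 0.001 q [-0.44  0.53  1.17  0.    1.45 -0.61]
```

View pics/side2.png

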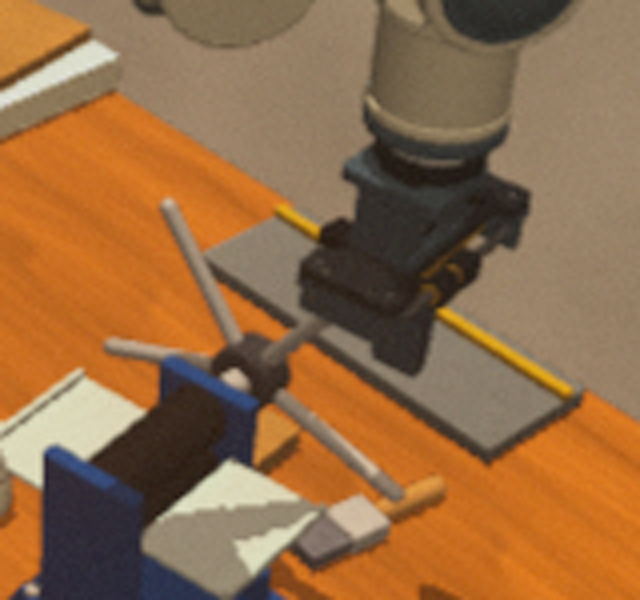

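View pics/top2.png

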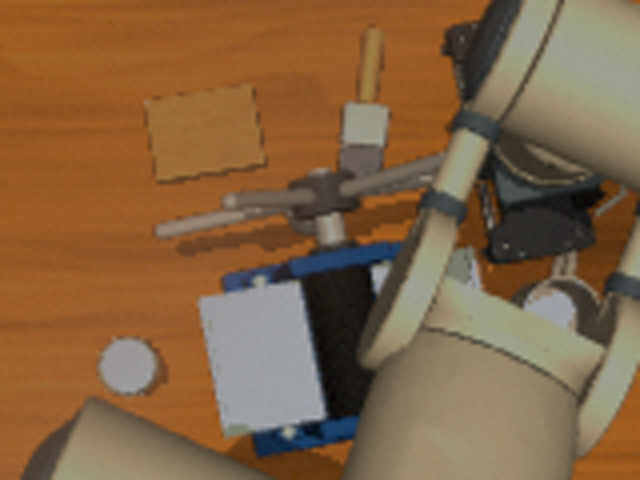

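The fingertip is at side-crop (405,345), to the right of the -35° spoke, and the wheel hasn't moved. I'll start the sweep now.

```bash
python3 -m pendant '[[[0,0,0,-1.0,6,3,1],[0,0,0,-1.0,6,3,1],[0,0,0,-1.0,6,0,1],[0,0,0,-1.0,6,0,1],[0,0,0,-1.0,6,0,1],[0,0,0,-1.0,6,0,1],[0,0,0,-1.0,6,0,1],[0,0,0,-1.0,6,0,1],[0,0,0,-1.0,6,0,1],[0,0,0,-1.0,6,0,1]]]'
python3 -c "
from h import *
where();crops(3)"
```

```text
t: 6.48
ee_pos: [0.619, -0.1723, 0.2745]
eef_rot: [3.141, 0.001, 1.739]
ft_force: [-1.4, -4.4, 3.4]
width: 0.0006
t 6.475 tip x,d,z [  1.1 -63.6 260.5] tooly ang 9.6 z [ 0.001 -0.001 -1.   ] F [-1.4 -4.4  3.4] w 0.001 q [-0.36  0.48  1.24 -0.    1.42 -0.53]
```

View pics/side3.png

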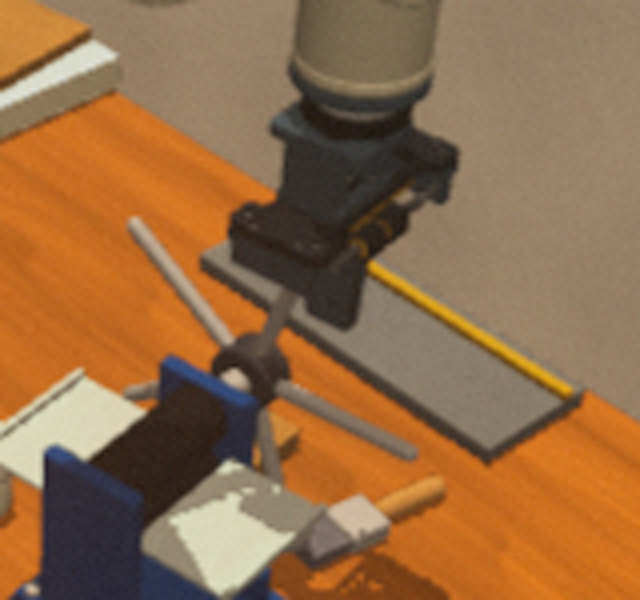

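Contact made: the wheel is turning under about 4 N. Continuing.

```bash
python3 -m pendant '[[[0,0,0,-1.2,7.2,0,1],[0,0,0,-1.2,7.2,0,1],[0,0,0,-1.2,7.2,0,1],[0,0,0,-1.2,7.2,0,1],[0,0,0,-1.2,7.2,0,1],[0,0,0,-1.2,7.2,0,1],[0,0,0,-1.2,7.2,0,1],[0,0,0,-1.2,7.2,0,1],[0,0,0,-1.2,7.2,0,1],[0,0,0,-1.2,7.2,0,1],[0,0,0,-1.2,7.2,0,1],[0,0,0,-1.2,7.2,0,1],[0,0,0,-1.2,7.2,0,1],[0,0,0,-1.2,7.2,-1,1],[0,0,0,-1.2,7.2,-1,1],[0,0,0,-1.2,7.2,-1,1],[0,0,0,-1.2,7.2,-1,1],[0,0,0,-1.2,7.2,-1,1]]]'
python3 -c "
from h import *
where();crops(4)"
```

```text
t: 8.82
ee_pos: [0.5973, -0.0423, 0.2688]
eef_rot: [-3.142, 0.001, 1.739]
ft_force: [-0.3, -5.2, 1.7]
width: 0.0005
t 8.825 tip x,d,z [  1.   68.3 254.8] tooly ang 9.6 z [-0.    -0.001 -1.   ] F [-0.3 -5.2  1.7] w 0.0 q [-0.17  0.42  1.36 -0.    1.36 -0.34]
```

View pics/side4.png

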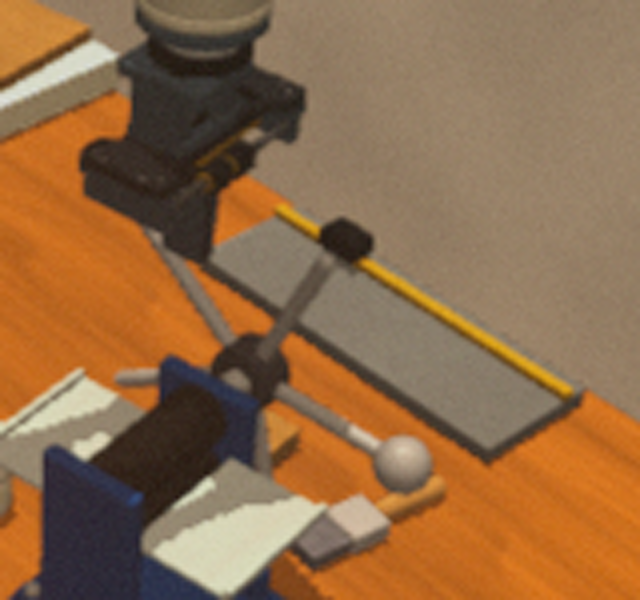

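```bash
python3 -m pendant '[[[0,0,0,-0.7,4,-4,1],[0,0,0,-0.7,4,-4,1],[0,0,0,-0.7,4,-4,1],[0,0,0,-0.7,4,-4,1],[0,0,0,-0.7,4,-5,1],[0,0,0,-0.7,4,-5,1],[0,0,0,-0.7,4,-4.5,1],[0,0,0,-0.7,4,-4.5,1],[0,0,0,0,0,0,1]]]'
cat >> h.py <<'E'
def ang(n,guess):
    # knob centroid from network mask/box restricted by prediction
    pass
E
python3 -c "
from h import *
where();crops(5)"
```

```text
t: 10.05
ee_pos: [0.5915, -0.0099, 0.2335]
eef_rot: [-3.141, -0.001, 1.739]
ft_force: [0.3, 0.4, 0.1]
width: 0.0006
t 10.05 tip x,d,z [  0.6 101.2 219.5] tooly ang 9.6 z [-0.001  0.001 -1.   ] F [0.3 0.4 0.1] w 0.001 q [-0.12  0.44  1.42  0.    1.28 -0.29]
```

View pics/side5.png

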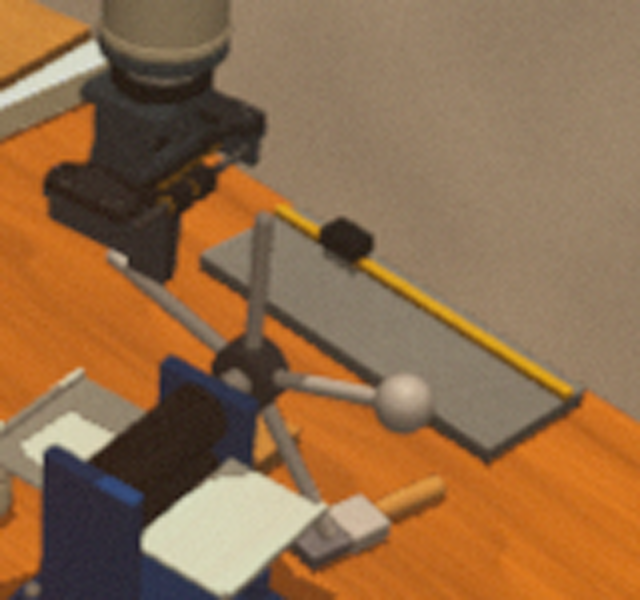

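The first spoke is down at about 72° and the next stands upright, with the knob at side-crop (403,402). I'll lift over and drop in behind the upright spoke.

```bash
python3 -m pendant '[[[0,0,0,0,0,20,1],[0,0,0,0,0,45,1],[0,0,0,0,0,45,1],[0,0,0,0,0,45,1],[0,0,0,0,0,0,1],[0,0,0,6.4,-38.5,0,1],[0,0,0,6.4,-38.5,0,1],[0,0,0,6.4,-38.5,0,1],[0,0,0,6.4,-38.5,0,1],[0,0,0,0,0,0,1],[0,0,0,0,0,-33,1],[0,0,0,0,0,-33,1],[0,0,0,0,0,-33,1],[0,0,0,0,0,0,1]]]'
python3 -c "
from h import *
where();crops(6)"
```

```text
t: 11.9
ee_pos: [0.6158, -0.1632, 0.2873]
eef_rot: [-3.137, -0.003, 1.739]
ft_force: [0.5, 0.6, 1.1]
width: 0.0007
t 11.9 tip x,d,z [ -0.6 -54.  273.3] tooly ang 9.7 z [-0.005  0.002 -1.   ] F [0.5 0.6 1.1] w 0.001 q [-0.35  0.47  1.22  0.    1.46 -0.52]
```

View pics/side6.png

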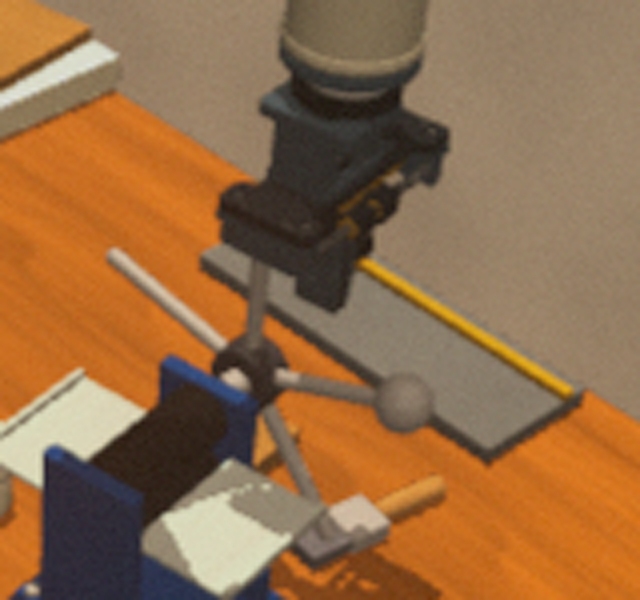

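```bash
python3 -m pendant '[[[0,0,0,-1.0,6,0,1],[0,0,0,-1.0,6,0,1],[0,0,0,-1.0,6,0,1],[0,0,0,-1.0,6,0,1],[0,0,0,-1.2,7,-1,1],[0,0,0,-1.2,7,-1,1],[0,0,0,-1.2,7,-1,1],[0,0,0,-1.2,7,-1,1],[0,0,0,-1.2,7,-1,1],[0,0,0,-1.2,7,-2,1],[0,0,0,-1.2,7,-2,1],[0,0,0,-1.2,7,-2,1],[0,0,0,-1.2,7,-2,1],[0,0,0,-1.2,7,-2,1],[0,0,0,-1.2,7,-2,1],[0,0,0,-1.2,7,-1,1],[0,0,0,-1.2,7,-1,1],[0,0,0,0,0,0,1]]]'
python3 -c "
from h import *
where();crops(7)"
```

```text
t: 14.25
ee_pos: [0.5977, -0.0491, 0.2709]
eef_rot: [3.142, 0.0, 1.739]
ft_force: [0.4, -1.5, 1.4]
width: 0.0004
t 14.25 tip x,d,z [2.000e-01 6.150e+01 2.569e+02] tooly ang 9.6 z [ 0. -0. -1.] F [ 0.4 -1.5  1.4] w 0.0 q [-0.18  0.42  1.35 -0.    1.37 -0.35]
```

View pics/side7.png

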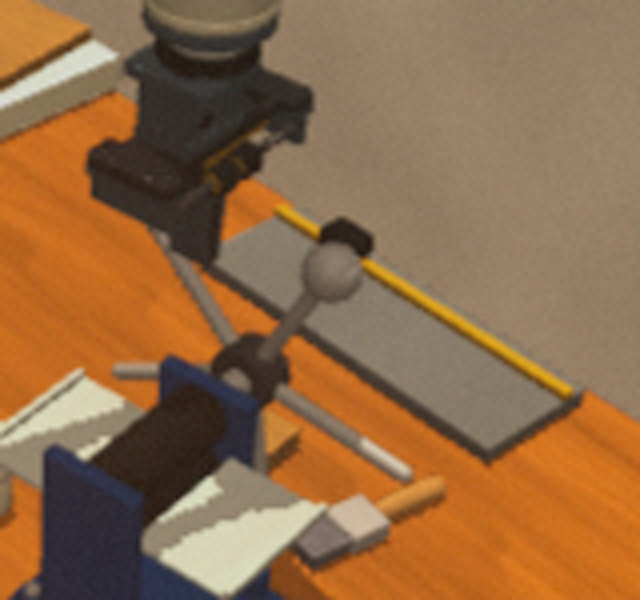

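```bash
python3 -m pendant '[[[0,0,0,-0.7,4.2,-4,1],[0,0,0,-0.7,4.2,-4,1],[0,0,0,-0.7,4.2,-4,1],[0,0,0,-0.7,4.2,-4,1],[0,0,0,-0.7,4.2,-4,1],[0,0,0,-0.7,4,-4,1],[0,0,0,-0.6,4,-4,1],[0,0,0,-0.5,3,-2,1],[0,0,0,0,0,0,1]]]'
cat >> h.py <<'E'
def predict(deg):
    p=np.load("p.npy").copy();p[3]=np.deg2rad(deg)
    return p
E
python3 -c "
from h import *
where();crops(8)
for n in ('side','top'):
    c=viewer.camera(n)
    for a in (-8,-4,0,4): print(n,a,'knob',proj(c,pt(predict(a),0,.14)).round(1),'tips',[proj(c,pt(predict(a),k)).round(1).tolist() for k in (1,2,3,4)])
    for th in ('knob','star_wheel'):print([(round(d['conf'],2),d['bbox']) for d in spotter.boxes_of(n,th)])
"
```

```text
t: 15.48
ee_pos: [0.5922, -0.017, 0.2407]
eef_rot: [-3.141, -0.001, 1.739]
ft_force: [-0.0, -0.4, 0.7]
width: 0.0007
t 15.475 tip x,d,z [1.000e-01 9.400e+01 2.267e+02] tooly ang 9.6 z [-0.001  0.    -1.   ] F [-0.  -0.4  0.7] w 0.001 q [-0.13  0.44  1.41  0.    1.3  -0.3 ]
side -8 knob [371.3 218.9] tips [[329.7, 219.1], [335.1, 264.6], [377.3, 294.2], [403.5, 267.5]]
side -4 knob [368.6 217.3] tips [[328.6, 221.0], [336.8, 267.2], [379.7, 294.3], [403.3, 264.6]]
side 0 knob [365.9 215.9] tips [[327.6, 223.1], [338.7, 269.8], [382.1, 294.2], [402.8, 261.5]]
side 4 knob [363.2 214.7] tips [[326.9, 225.2], [340.6, 272.2], [384.5, 294.0], [402.2, 258.4]]
[(0.69, [326.5, 211.5, 404.7, 297.5])]
[(0.7, [325.8, 210.7, 399.7, 284.5])]
top -8 knob [382.6 202.8] tips [[332.7, 214.1], [339.5, 216.9], [386.0, 208.8], [415.5, 199.8]]
top -4 knob [379.5 203.3] tips [[331.3, 214.6], [341.5, 216.7], [388.6, 208.2], [415.4, 199.5]]
top 0 knob [376.4 203.9] tips [[330.1, 215.0], [343.6, 216.4], [391.2, 207.6], [415.2, 199.3]]
top 4 knob [373.2 204.5] tips [[329.2, 215.5], [345.9, 216.2], [393.7, 207.0], [414.8, 199.2]]
[(0.86, [368.5, 199.8, 411.3, 262.7])]
[(0.67, [380.6, 200.2, 416.3, 260.6]), (0.43, [422.1, 175.8, 465.4, 211.1]), (0.36, [417.3, 221.6, 441.9, 249.6])]
```

View pics/side8.png

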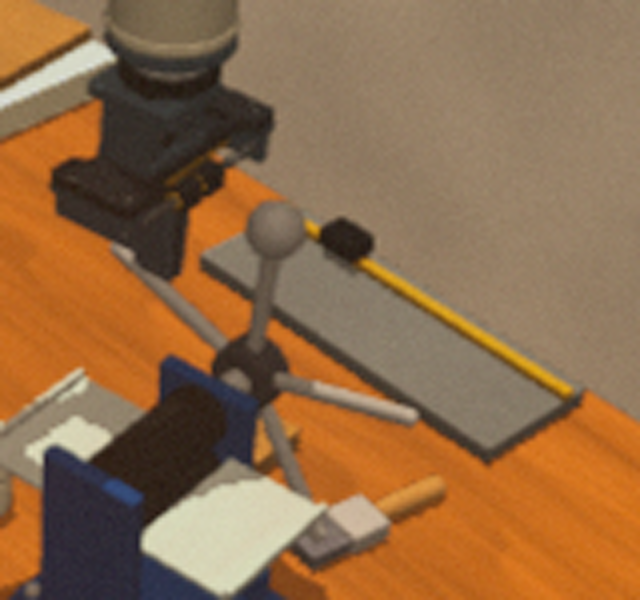

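View pics/top8.png

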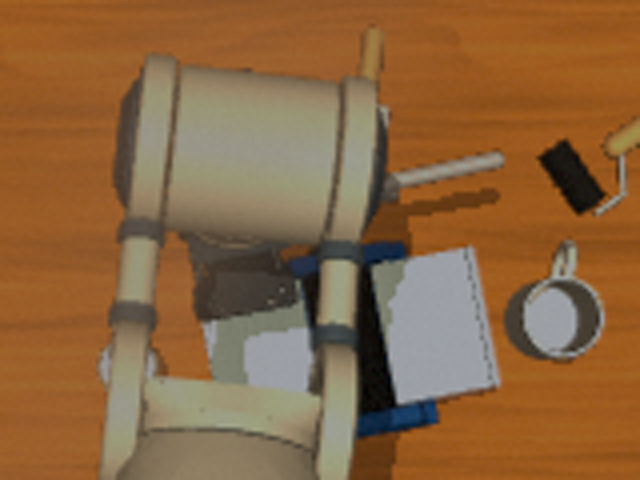

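The knob is at side-crop (276,230), about -4° by the image. The fingertip geometry also gives -4°. I'll nudge another 3.5°, then measure precisely.

```bash
python3 -m pendant '[[[0,0,0,-0.1,0.6,-1.8,1],[0,0,0,-0.1,0.6,-1.8,1],[0,0,0,-0.1,0.6,-1.8,1],[0,0,0,-0.1,0.6,-1.6,1],[0,0,0,0,0,0,1],[0,0,0,0,0,0,1]]]'
cat > m.py <<'E'
from h import *
import sys
where()
fr=np.mean([viewer.camera("side")["frame"].astype(float) for _ in range(4)],0)
c=viewer.camera("side")
g=np.clip(fr,0,255).astype(np.uint8)
crop=g[190:300,320:420,::-1];cv2.imwrite(f"pics/z{sys.argv[1]}.png",cv2.resize(crop,None,fx=6,fy=5.45,interpolation=cv2.INTER_CUBIC) if 0 else cv2.resize(crop,None,fx=5.4,fy=5.4,interpolation=cv2.INTER_CUBIC))
# steel/grey: low saturation; knob centroid against wood (orange) & grey
hsv=cv2.cvtColor(g,cv2.COLOR_RGB2HSV)
sub=cv2.resize(cv2.cvtColor(g,cv2.COLOR_RGB2GRAY)[190:245,345:395],None,fx=8,fy=8,interpolation=cv2.INTER_CUBIC)
R=527.28*.022/c0 if 0 else None
p=predict(0);X=pt(p,0,.14);dep=(c["R"]@X+c["t"])[2];r=527.28*.022/dep
ci=cv2.HoughCircles(cv2.GaussianBlur(sub,(0,0),4),cv2.HOUGH_GRADIENT,1,40,param1=60,param2=8,minRadius=int(8*r-8),maxRadius=int(8*r+8))
print("pred r",r)
if ci is not None:
    for q in ci[0][:3]: print("knob",(q[0]+.5)/8-.5+345,(q[1]+.5)/8-.5+190,q[2]/8)
for a in(-4,-2,0,2,4):print(a,proj(c,pt(predict(a),0,.14)).round(2))
E
python3 m.py 1
```

```text
t: 16.62
ee_pos: [0.5921, -0.0151, 0.2338]
eef_rot: [-3.142, 0.0, 1.739]
ft_force: [1.1, 0.2, 1.9]
width: 0.0003
t 16.625 tip x,d,z [2.000e-01 9.590e+01 2.198e+02] tooly ang 9.6 z [-0. -0. -1.] F [1.1 0.2 1.9] w 0.0 q [-0.13  0.44  1.42 -0.    1.28 -0.29]
pred r 7.584623836452659
knob 385.0 221.125 6.775
-4 [368.61 217.29]
-2 [367.25 216.56]
0 [365.89 215.88]
2 [364.52 215.25]
4 [363.16 214.67]
```

View pics/z1.png

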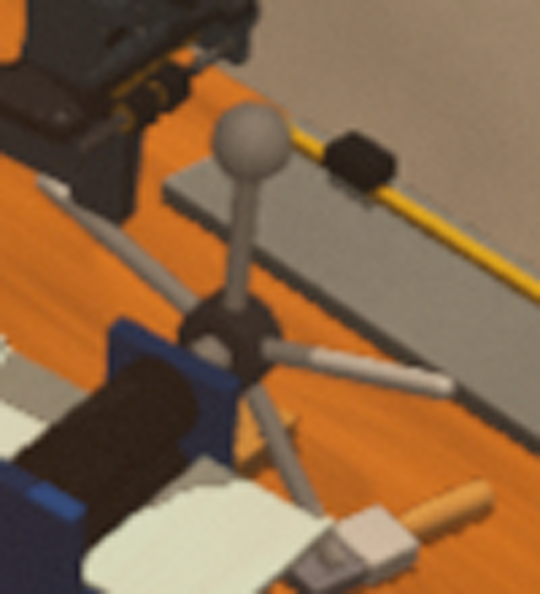

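Now about -0.5° by both image and geometry. I'll retreat straight up and to the left, then check with a clear view from both cameras.

```bash
python3 -m pendant '[[[0,0,0,0,2,8,1],[0,0,0,-0.8,5,20,1],[0,0,0,-0.8,5,45,1],[0,0,0,0,0,50,1],[0,0,0,0,0,50,1],[0,0,0,-20,45,0,1],[0,0,0,-20,45,0,1],[0,0,0,-20,45,0,1],[0,0,0,-20,45,0,1],[0,0,0,-20,45,0,1],[0,0,0,-20,45,0,1],[0,0,0,-20,45,0,1],[0,0,0,0,0,0,1],[0,0,0,0,0,0,1]]]'
python3 m.py 2; python3 - <<'E'
from h import *
T=viewer.camera("top")
cv2.imwrite("pics/t2.png",cv2.resize(T["frame"][180:240,320:425,::-1],None,fx=7,fy=7,interpolation=cv2.INTER_CUBIC))
print([proj(T,pt(predict(a),0,.14)).round(2).tolist() for a in(-2,0,2)])
for n in("side","top"):
    viewer.camera(n)
    print([(round(d["conf"],2),d["bbox"]) for d in spotter.boxes_of(n,"knob")])
E
```

```text
t: 18.62
ee_pos: [0.4504, 0.3117, 0.4072]
eef_rot: [3.141, 0.0, 1.739]
ft_force: [0.9, -1.1, -0.0]
width: 0.0004
t 18.625 tip x,d,z [-85.9 441.6 393.2] tooly ang 9.7 z [ 0. -0. -1.] F [ 0.9 -1.1 -0. ] w 0.0 q [ 0.5   0.26  1.24 -0.    1.65  0.33]
pred r 7.584623836452659
knob 385.625 221.125 7.2125
-4 [368.61 217.29]
-2 [367.25 216.56]
0 [365.89 215.88]
2 [364.52 215.25]
4 [363.16 214.67]
[[377.94, 203.58], [376.36, 203.87], [374.77, 204.16]]
[(0.82, [324.0, 207.5, 403.3, 294.8])]
[(0.77, [329.9, 198.0, 416.4, 265.9])]
```

View pics/z2.png

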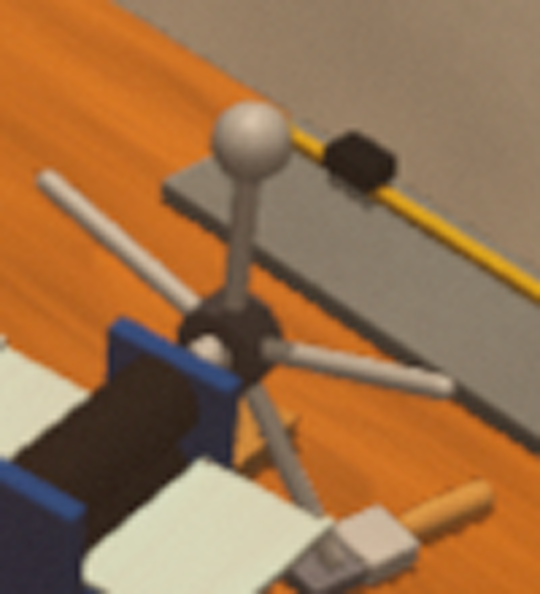

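View pics/t2.png

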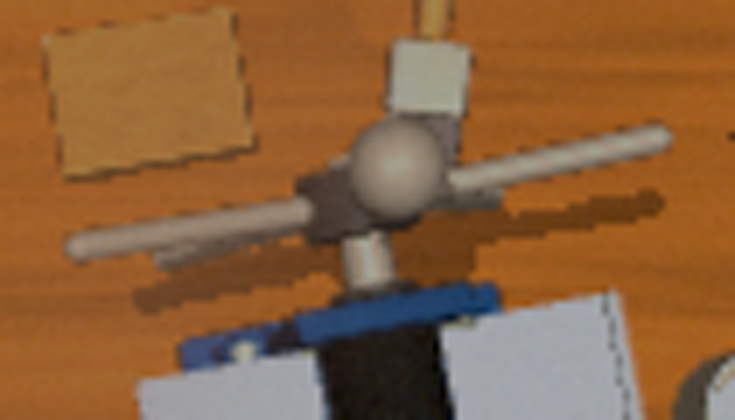

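Knob centre: side ≈(366.3,215.9), which gives -0.5°. Top ≈(376.3,203.9), which gives +0.1°. I'll run a joint refit with calibration offsets left free as a check.

```bash
python3 - <<'E'
from h import *
S=viewer.camera("side");T=viewer.camera("top")
f=lambda u,v:(320+(u+.5)/5.4-.5,190+(v+.5)/5.4-.5)
g=lambda u,v:(320+(u+.5)/7-.5,180+(v+.5)/7-.5)
o=[(S,1,3,(342.2,210.7)),(S,1,2,(389.3,233)),(S,1,4,(327.4,246.7)),(S,1,1,(398.9,282.6)),
(T,1,3,(347.5,210)),(T,1,4,(330,217.7)),(T,1,2,(401.8,199.8)),(T,1,1,(410,202.5)),
(S,2,0,f(252,142)),(S,2,1,f(43,180)),(S,2,4,f(449,385)),(T,2,0,g(397,170)),(T,2,1,g(72,247)),(T,2,4,g(666,137))]
def res(v,off=True):
    r=[]
    for c,e,k,uv in o:
        p=[v[0],v[1],v[2],v[2+e]]
        d=proj(c,pt(p,k,.14 if k==0 else .147))-uv
        if off: d=d+(v[5:7] if c is S else v[7:9])
        r+=list(d)
    return np.array(r+list(np.array(v[5:])/1.0))
p=np.load("p.npy")
for off in(True,False):
    q=least_squares(lambda v:res(v,off),[*p,0,0,0,0,0],loss="soft_l1")
    C=np.linalg.inv(q.jac.T@q.jac)*2*q.cost/20
    print(off,q.x[:2],np.rad2deg(q.x[2:5]),"sd",np.rad2deg(np.sqrt(C[4,4])),q.x[5:].round(2),"\n",q.fun[:28].reshape(-1,2).round(1).tolist())
E
```

```text
True [ 0.60816397 -0.10910424] [9.49621997e+00 1.81220566e+02 5.23770795e-02] sd 0.3788296864843453 [0.11 0.01 0.08 0.19] 
 [[-0.7, -0.2], [0.1, -0.3], [-0.3, -0.5], [0.8, 1.3], [-0.6, -0.0], [-0.4, -0.2], [0.4, -0.2], [0.1, -0.1], [-0.3, -0.2], [0.2, 0.0], [0.2, 0.4], [-0.1, 0.0], [0.1, 0.2], [0.3, 0.1]]
False [ 0.60784126 -0.10946072] [9.48767781e+00 1.81216311e+02 5.83428960e-02] sd 0.3939655029441424 [0. 0. 0. 0.] 
 [[-0.8, -0.2], [-0.0, -0.3], [-0.4, -0.4], [0.8, 1.4], [-0.6, -0.1], [-0.4, -0.3], [0.4, -0.3], [0.1, -0.2], [-0.4, -0.1], [0.0, 0.1], [0.1, 0.5], [-0.1, -0.1], [0.2, 0.1], [0.4, 0.0]]
```

The knob is at 0.05° ± 0.4° from vertical. Next I'll check that the other things are undisturbed, then hand in.

```bash
python3 - <<'E'
from h import *
for n in("side","top"):
    f=viewer.camera(n)["frame"];a=cv2.imread(f"pics/{n}0.png")[:,:,::-1]
    d=cv2.absdiff(cv2.GaussianBlur(f,(5,5),0),cv2.GaussianBlur(np.ascontiguousarray(a),(5,5),0)).max(2)
    cv2.imwrite(f"pics/d{n}.png",np.hstack([cv2.resize(f[:,:,::-1],(400,300)),cv2.cvtColor(cv2.resize(np.clip(d*3.0,0,255).astype(np.uint8),(400,300)),cv2.COLOR_GRAY2BGR)]))
E
```

```text
(no output)
```

View pics/dside.png

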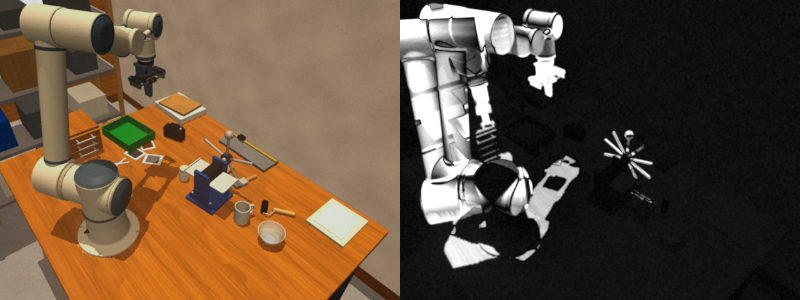

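View pics/dtop.png

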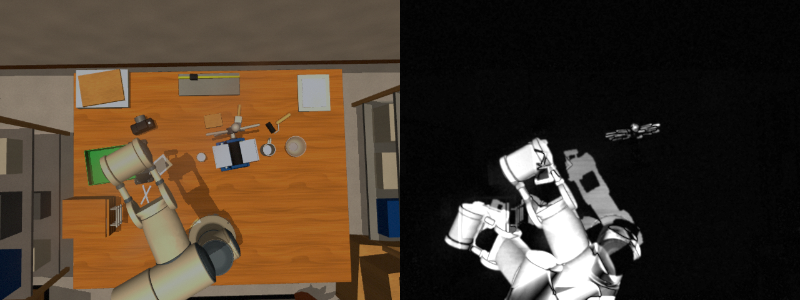

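Only the arm (with its shadow) and the wheel differ from the first pictures, so nothing else has moved.

```bash
python3 -c "
from cell import arm
print(arm.close_job())"
```

```text
the job is handed in; nothing more can be done
None
```

The press is parked: the ball knob points straight up, and I handed the job in after about 19 s of robot time, with the arm well clear.

**What I did:** With the shut fingertips I pushed one plain spoke from -35° over the top to about +72°. I then lifted over and pushed the next plain spoke from 0° to +72°. I kept the fingers and gripper clear of the knobbed spoke throughout. The wrist force, read only at the end of each move, was never above about 6 N.

**Last checks:**
- **Knob angle:** a joint fit over both cameras put it at 0.05° from vertical, ± 0.4°. Taken singly, the side camera gave about -0.5° and the top camera about +0.1°.
- **Other objects:** compared with the first pictures, only the arm, its shadow and the wheel had changed.
- **What didn't work:** the circle finder did not find the knob, and the network boxes for the knob took in the whole press. I read the knob centre off enlarged pictures instead.

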